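# Work the tube sampler's slide knob, then hold its index plunger out of the carousel

### The job

On the tube sampler, work the sampling slide: pull the slide knob on the upright head straight out to its stop, then push it fully home again. Then pull the sprung index plunger at the front of the carousel fully up, so that its pin is clear of the seat hole and the carousel swings round by its own spring to its other stop; do not touch the carousel or its tubes with the robot, and leave the things standing around where they are. Finish while still holding the plunger fully up: do not let go of it.

Things in the scene. Friction and masses are not known exactly. Their poses are not given: they have to be found in the camera images.
- sampler: tube sampler, fixed; origin under the centre of its grey base plate (190 x 250 x 10 mm), front = its -x (robot side), y left, z up. In its frame, mm: white head column x 0 to 60, y 69 to 121, 146 high, detent button on top to 164, arm (top z 140) at x 17 to 43 from it to y -15; carousel with tubes behind, axis x 30, y -50; aluminium plunger bracket x -83 to -19, y -61 to -39, 72 high
- slide_knob (a joint): slide of the knob on the head column, m: 0 fully home, 0.040 fully out at its stop; moves level along the sampler's -x. A detent draws it to the nearer end: up to about 5 N to bring it to the middle, past 0.020 it snaps on by itself; it stays at either end
- slide_grip (a point): centre of the slide knob's head: black, round, diameter 26, 24 mm long, axis level along the sampler's x, 110 mm above the worktop; moves with the knob. Home, 34 mm lie between head and column: a 10 mm stem and, on the column, a 20 mm bush 11 mm long
- plunger (a joint): lift of the index plunger, m: 0 down in its seat, 0.018 fully up at its stop; the pin leaves the seat hole at about 0.010. A spring pulls it down with 5 N at the bottom and 12 N at the top, so it drops back when let go
- plunger_grip (a point): middle of the index plunger's upright round black knob, 96 mm above the worktop when down; moves with it. Knob: diameter 23 with a 28 mm lip at the top, from 16 mm below this point to 12 mm above. Under it an 18 mm steel bush on the bracket. Tubes stand behind, 40 mm and more towards the sampler's +x; both its y sides are free for fingers
- carousel (a joint): turn of the carousel about its upright axis, rad: 0 locked by the index pin, 0.524 at its other stop; a weak spring turns it counter-clockwise seen from above, within about 1 s, once the pin is out of the seat hole
- carousel_hub (a point): top of the steel hub at the carousel's axis, 80 mm above the worktop; the grey disc round it has a diameter of 148 mm, its top is 40 mm above the worktop, and six capped tubes, diameter 17 mm, stand in it 50 mm from the axis
- clay_tray: flat white tray with a grey clay strip, 28 x 90 x 10 mm, lying on the sampler's base plate; leave it alone
- bench_timer: small white bench timer, 30 x 80 x 56 mm, beside the sampler; leave it alone
- marker: black and white marker pen, 135 mm long, lying in front of the sampler; leave it alone
- vial: clear vial with a screw cap, diameter 30, 86 mm tall, beside the sampler; leave it alone
- petri_dish: flat round culture dish, diameter 72, 15 mm tall, beside the sampler; leave it alone
- tally: hand tally counter, 77 x 48 x 25 mm, beside the sampler; leave it alone

How it is judged (in metres and radians):
On the way, in this order (a step that is already met when the one before it is completed fails the run):
1. the slide knob is fully out, the carousel still locked (value of joint slide_knob above 0.036 m and value of joint carousel below 0.1 rad), for 0.1 s.
2. the slide knob is fully home again, the carousel still locked (value of joint slide_knob below 0.003 m and value of joint carousel below 0.1 rad), for 0.2 s.
3. the plunger is pulled fully up by the fingers (value of joint plunger above 0.015 m and contact force between the fingers and plunger above 1 N), for 0.2 s.
At the end, for the whole second after the job is handed in: the slide knob is home (within 3 mm), the carousel has swung to its other stop (0.49 rad or more), and the fingers still hold the plunger at least 15 mm of its 18 mm up (all of step 3 and value of joint slide_knob below 0.003 m and value of joint carousel above 0.49 rad); the arm keeps its last pose, push and grip.
It fails at once if the robot pushes on the carousel or its tubes (over 2 N) (contact force between any of the arm, the fingers and carousel above 2 N).
It fails at once if a thing standing around is moved by more than 30 mm (distance of any of clay_tray, bench_timer, marker, vial, petri_dish, tally from where it was at the start of the episode above 0.03 m).
It also fails if it takes over 48 s, if anything falls off the work surface, if the arm or the gripper's body presses on something with over 40 N, if the wrist force passes 120 N, or if a joint passes its speed limit or range.

### The arm

A 6-joint arm with a two-finger parallel gripper is mounted at the origin on a cart in front of the work surface, level with it; the furniture and walls round the work are solid. World frame = base frame: x ahead of the robot, y to its left, z up, the work surface at z = 0. Lengths are in mm, angles in rad, forces in N, time in s.
With the tool pointing down it reaches from about 375 to 975 mm from the base axis. Payload 3.8 kg.
Tool frame: the origin (TCP) lies at the very end of the fingers, on their centre line; the grasp point (between the pads) lies 19 mm behind it; y points along the fingers, x is the direction in which the jaws open and shut, and the axes are right-handed (so a half turn about y gives the same grasp; the last joint's range is limited). The gripper opens to 88 mm and grips with 3 to 60 N. Pads are 18 mm wide; open, the fingers measure 123 mm over their backs; the gripper's body (75 mm by 187 mm) begins 45 mm behind the grasp point.
Start: joints at [-1.246, 0.264, 1.604, -0, 1.274, -0.037], TCP at [238.916, -631.298, 238.706] pointing down, gripper open.
Joint ranges: [-2.63, 2.63], [-0.94, 2.18], [0.31, 2.57], [-1.31, 4.45], [0, 2.66], [-2.55, 2.55]. Speed limits (rad/s): [2.57, 2.57, 3.14, 3.14, 3.14, 3.14].

### API

Orientations are given as a unit quaternion [w, x, y, z].
In Python, from rig import * gives the robot as it stands. The module is installed in compiled form; this text tells all that it offers.
- The arm moves only by the shell command python3 -m handwheel 'ROWS' [FORCE]. ROWS is JSON, a list of rows, each a list of 5 numbers: the shift along the tool's x, y, z in units of 25 mm (1.0 is 25 mm), then the turn about the tool's y in units of 6 degrees (1.0 is 6 degrees), then the closure, from 0 (fully open) to 1 (shut). In form: [[tx, ty, tz, twist, gripper], ...]. A call has 1 to 20 rows; each row shifts and turns the commanded pose from where the row before left it, along the tool's axes as they then stand; what a row does not reach is not made up. A row lasts 1/10 s, in which the tool goes at most 50 mm and 8.59 degrees, less where a joint would pass 70% of its speed; a pose out of reach is approached as far as the arm can. A call is refused whole if a number of a shift passes 1 or a number of a turn 1, either way. A call with a gripper value outside its range is refused whole. The fingers move at their own pace and stop on an object; FORCE is the grip in N (left out, the last holds). Time passes only in rows, so rows that do not move let the fingers close. It gives the time, the measured TCP pose, the force and the opening at its end, in the units of the state.
- read_state(): the state, without advancing time (a new reading comes with each control period).
- read_camera(name): name is "scene" or "top" or "wrist"; returns a dict with "img" (420x560x3 uint8, red, green, blue), "mtx" (3x3 intrinsics, pixels), "origin" and "orientation" of the camera in the world. Camera axes: x right, y down, z forward; pixel columns grow to the right and rows downward; lengths in mm; the calibration is good to about 2 mm. A picture is of the moment at which its call begins. There is no depth.
- finish_job(): hands the job in, once; it reports no verdict.
The state is a dict: "time_s": time; "joints": joint angles; "qd": joint speeds; "joint_torque": joint torques, N m; "tool_pos": TCP position; "orientation": TCP orientation; "force": force on the tool from outside, world axes, zero at the start; "moment": the same for the moment, N m; "width": finger opening in mm.
Only numpy, scipy, OpenCV 4.12 (cv2) and the standard library are available. Lean on these libraries where they do the work, as an engineer would, in place of code of your own. Each camera call takes 0.05 s, during which the arm holds its last target.

## Working session

There is one attempt and no reset: what is moved stays moved. The work goes in short steps, Python scripts to look and compute and a shell command to move; the robot and the scene stay as the last step left them, time stands still between calls to the robot, and variables do not carry over. Pictures are saved under pics/ and viewed, and the job is handed in when it is done.

```bash
mkdir -p pics
python3 - <<'E'
from rig import *
import cv2
for n in ["scene","top","wrist"]:
    c=read_camera(n); cv2.imwrite(f"pics/{n}0.png",c["img"][:,:,::-1]); print(n,c["mtx"].tolist(),c["origin"],c["orientation"])
s=read_state(); print(s["time_s"],s["tool_pos"],s["orientation"],s["force"],s["width"])
E
```

```text
scene [[450.702287865613, 0.0, 279.7190026210585], [0.0, 450.702287865613, 210.18949541073226], [0.0, 0.0, 1.0]] [ 51.333192   914.97424953 628.00227954] [ 0.1459781  -0.2504467   0.81970055 -0.49402211]
top [[442.798546460759, 0.0, 286.54880480750364], [0.0, 442.798546460759, 213.87497992555998], [0.0, 0.0, 1.0]] [ 497.03993033   68.99665386 1141.41265326] [ 0.03984284 -0.69629014  0.71579326 -0.03510849]
wrist [[364.50974654664213, 0.0, 278.90244963626066], [0.0, 364.50974654664213, 216.60687922236136], [0.0, 0.0, 1.0]] [ 300.7502498  -608.24015013  383.48265358] [ 0.10697969  0.81605335 -0.5629913  -0.07518689]
0.15 [ 238.74481893 -630.77046715  237.67351665] [ 0.58217046 -0.5814213   0.40238748 -0.40138653] [-0.33887703  0.44472733  1.06071578] 88.45734527077535
```

View pics/scene0.png

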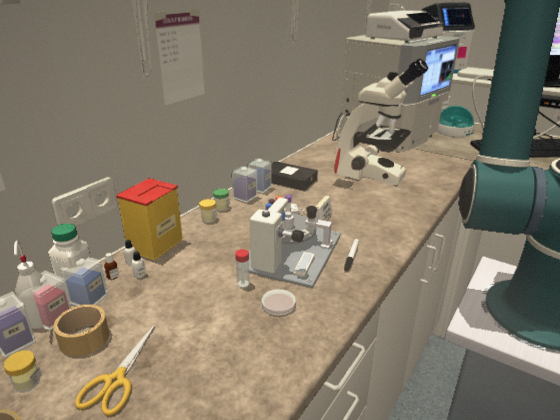

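View pics/top0.png

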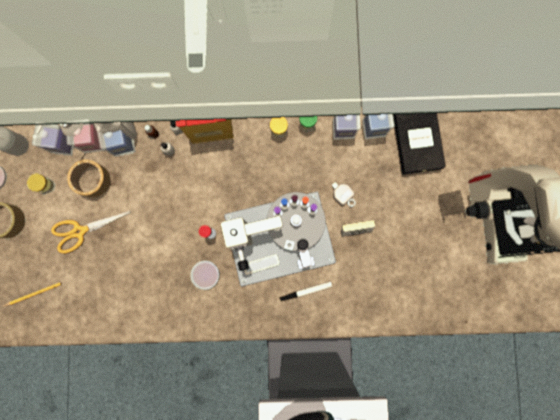

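View pics/wrist0.png

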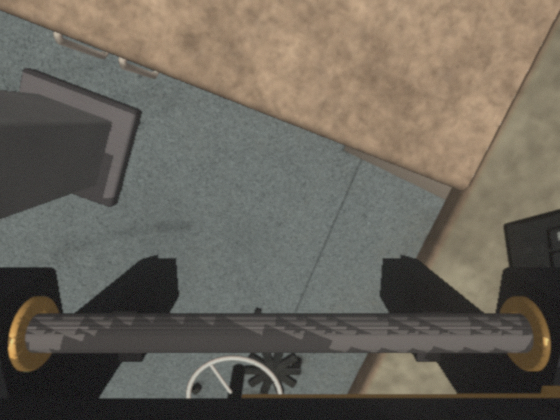

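The sampler is in the top view around (280,240): head column about (234,232), slide knob (243,266), plunger knob (303,245). I'll zoom in on it.

Run:
```python
import cv2
a=cv2.imread("pics/top0.png")[180:310,185:385]; cv2.imwrite("pics/top0z.png",cv2.resize(a,None,fx=4,fy=4,interpolation=cv2.INTER_CUBIC))
a=cv2.imread("pics/scene0.png")[180:300,225:365]; cv2.imwrite("pics/scene0z.png",cv2.resize(a,None,fx=5,fy=5,interpolation=cv2.INTER_CUBIC))
```

```text
(no output)
```

View pics/top0z.png

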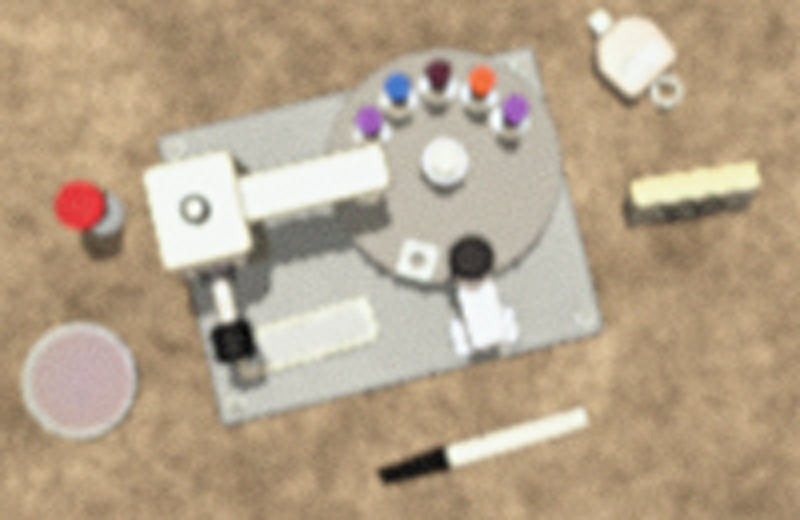

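View pics/scene0z.png

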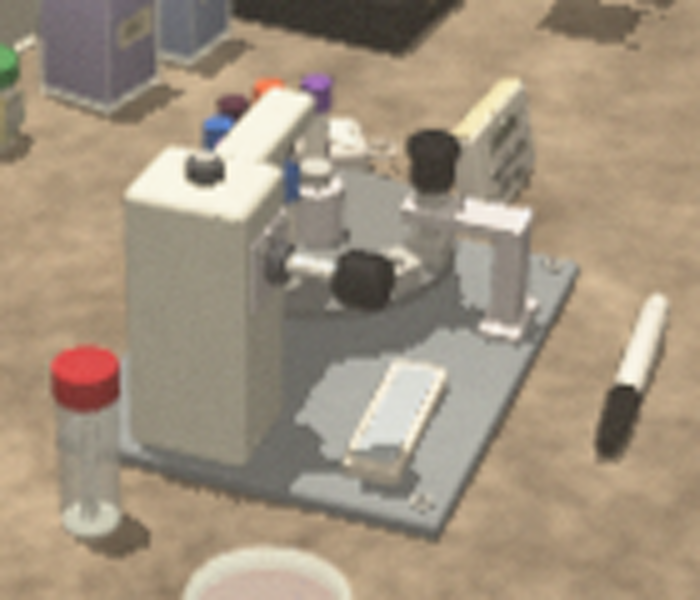

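```bash
cat > h.py <<'E'
import numpy as np, json
from scipy.spatial.transform import Rotation as R
cams={"top":([442.7985,286.5488,213.875],[497.04,68.997,1141.413],[0.03984284,-0.69629014,0.71579326,-0.03510849]),
"scene":([450.702,279.719,210.1895],[51.333,914.974,628.002],[0.1459781,-0.2504467,0.81970055,-0.49402211])}
def proj(cam,P):
    k,o,q=cams[cam]; r=R.from_quat(q,scalar_first=True).as_matrix()
    c=(np.atleast_2d(P)-o)@r
    return c[:,:2]/c[:,2:]*k[0]+k[1:]
def ray_z(cam,uv,z):
    k,o,q=cams[cam]; r=R.from_quat(q,scalar_first=True).as_matrix()
    d=r@np.array([(uv[0]-k[1])/k[0],(uv[1]-k[2])/k[0],1]); o=np.array(o)
    return o+d*(z-o[2])/d[2]
E
python3 - <<'E'
from h import *
from scipy.optimize import least_squares
tz=lambda p:(np.array(p)+.5)/4-.5+[185,180]
sz=lambda p:(np.array(p)+.5)/5-.5+[225,180]
T=[((95,125,10),(160,138)),((95,-125,10),(531,48)),((-95,-125,10),(600,330)),((-95,125,10),(225,424)),((30,-50,80),(443,162)),((30,95,164),(195,207))]
S=[((-95,-125,10),(578,262)),((-95,125,10),(437,537)),((30,95,160),(206,168)),((30,-50,80),(315,168))]
def w(p,L): 
    c,s=np.cos(p[2]),np.sin(p[2]); L=np.atleast_2d(L).astype(float)
    return np.c_[p[0]+c*L[:,0]-s*L[:,1],p[1]+s*L[:,0]+c*L[:,1],L[:,2]]
def f(q,full=False):
    p=q
    sg=np.array([-46,95,110.]); pg=np.array([q[3],-50,96])
    r=[proj("top",w(p,a))[0]-tz(b) for a,b in T+[(sg,(234,340)),(pg+[0,0,12],(472,257))]]
    r+=[proj("scene",w(p,a))[0]-sz(b) for a,b in S+[(sg,(364,278)),(pg,(434,162))]]
    return np.array(r) if full else np.ravel(r)
s=least_squares(f,[480,80,.2,-40],loss="soft_l1"); print(s.x); print(f(s.x,True).round(1))
p=s.x
print("slide",w(p,(-46,95,110)),"plunger",w(p,(p[3],-50,96)))
E
```

```text
[ 5.55807321e+02  9.54819987e+01  2.12976051e-01 -3.21769366e+01]
[[-1.4 -0.3]
 [ 0.1 -0.8]
 [ 1.2  0.6]
 [-0.9  0.8]
 [ 0.3 -0.5]
 [-0.8  0.2]
 [-0.2  0.4]
 [-0.4  0.4]
 [ 0.6 -0.5]
 [ 0.2 -2.5]
 [-0.3 -3.9]
 [ 0.3 -0.8]
 [-0.2  0.2]
 [-0.2 -0.7]]
slide [[490.76652015 178.61258394 110.        ]] plunger [[534.92586614  39.81046131  96.        ]]
```

```bash
cat >> h.py <<'E'
P=[555.8,95.5,0.213]
def w(L,p=P):
    c,s=np.cos(p[2]),np.sin(p[2]); L=np.asarray(L,float)
    return np.array([p[0]+c*L[0]-s*L[1],p[1]+s*L[0]+c*L[1],L[2]])
def st(target=None):
    "target: world TCP goal; prints tool units"
    from rig import read_state
    s=read_state(); M=R.from_quat(s["orientation"],scalar_first=True).as_matrix()
    loc=lambda v:np.array([np.cos(P[2])*v[0]+np.sin(P[2])*v[1],-np.sin(P[2])*v[0]+np.cos(P[2])*v[1],v[2]])
    print("t",round(s["time_s"],2),"tcp",s["tool_pos"].round(1),"local",loc(s["tool_pos"]-[P[0],P[1],0]).round(1),"F",loc(s["force"]).round(1),"w",round(s["width"],1),"joints",np.round(s["joints"],2))
    print("toolx",M[:,0].round(3),"tooly",M[:,1].round(3),"toolz",M[:,2].round(3))
    a=np.degrees(np.arctan2(M[1,0],M[0,0])); print("toolx ang",a, "want",np.degrees(P[2])-90,np.degrees(P[2])+90)
    if target is not None: print("to go units",(M.T@(np.array(target)-s["tool_pos"])/25).round(2))
E
python3 -c "
from h import *
st(w((-46,95,91)))"
```

```text
t 0.15 tcp [ 238.7 -630.8  237.7] local [-463.4 -642.8  237.7] F [-0.2  0.5  1.1] w 88.5 joints [-1.25  0.26  1.61  0.    1.27 -0.04]
toolx [ 0.354 -0.935 -0.002] tooly [-0.001  0.002 -1.   ] toolz [0.935 0.354 0.   ]
toolx ang -69.2710845104479 want -77.79599896371346 102.20400103628654
to go units [-26.7    5.92  20.89]
```

```bash
python3 -m handwheel '[[-0.5,0,0.3,0.71,0],[-1,0,0.57,0.71,0.3],[-1,0,0.57,0,0.4],[-1,0,0.57,0,0.4],[-1,0,0.57,0,0.4],[-1,0,0.57,0,0.4],[-1,0,0.57,0,0.4],[-1,0,0.57,0,0.4],[-1,0,0.57,0,0.4],[-1,0,0.57,0,0.4],[-1,0,0.57,0,0.4],[-1,0,0.57,0,0.4],[-1,0,0.57,0,0.4],[-1,0,0.57,0,0.4]]' 20; python3 -c "
from h import *
st(w((-46,95,91)))"
```

```text
time_s: 1.55
tool_pos: [351.7, -258.3, 238.5]
orientation: [0.55, -0.55, 0.444, -0.444]
force: [-0.1, -1.5, 0.8]
width: 52.7
t 1.55 tcp [ 351.7 -258.3  238.5] local [-274.2 -302.7  238.5] F [-0.4 -1.4  0.8] w 52.7 joints [-0.69 -0.2   2.08  0.    1.26  0.67]
toolx [ 0.211 -0.977 -0.   ] tooly [-0.  0. -1.] toolz [ 0.977  0.211 -0.   ]
toolx ang -77.80720787022264 want -77.79599896371346 102.20400103628654
to go units [-15.91   5.9    9.13]
```

```bash
python3 -m handwheel '[[-1,0,0.57,0,0.4],[-1,0,0.57,0,0.4],[-1,0,0.57,0,0.4],[-1,0,0.57,0,0.4],[-1,0,0.57,0,0.4],[-1,0,0.57,0,0.4],[-1,0,0.57,0,0.4],[-1,0,0.57,0,0.4],[-1,0,0.57,0,0.4],[-1,0,0.57,0,0.4],[-1,0,0.57,0,0.4],[-1,0,0.57,0,0.4],[-1,0.3,0.57,0,0.4],[-1,0.5,0.57,0,0.4],[-0.5,0.6,0.3,0,0.4],[-0.3,0.2,0.2,0,0.4],[0,0,0,0,0.4]]' 20
python3 - <<'E'
from h import *
from rig import *
import cv2
st(w((-46,95,91)))
for n in ["scene","wrist"]:
    c=read_camera(n); cv2.imwrite(f"pics/{n}1.png",c["img"][:,:,::-1])
k=c["mtx"];r=R.from_quat(c["orientation"],scalar_first=True).as_matrix()
for L in [(-46,95,110),(-58,95,123),(-46,82,110),(-46,108,110)]:
    v=(w(L)-c["origin"])@r; print(L,(v[:2]/v[2]*k[0,0]+k[:2,2]).round(1))
E
```

```text
time_s: 3.25
tool_pos: [480.1, 147.4, 197.6]
orientation: [-0.55, 0.551, -0.444, 0.443]
force: [-0.2, 0.4, -0.2]
width: 52.7
t 3.25 tcp [480.1 147.4 197.6] local [-63.1  66.7 197.6] F [-0.1  0.4 -0.2] w 52.7 joints [ 0.25 -0.03  2.01 -0.    1.17  1.6 ]
toolx [ 0.213 -0.977  0.   ] tooly [-0.002 -0.001 -1.   ] toolz [ 0.977  0.213 -0.003]
toolx ang -77.71363325112948 want -77.79599896371346 102.20400103628654
to go units [-1.13  4.26  0.69]
(-46, 95, 110) [233.7 196.2]
(-58, 95, 123) [231.8 219.1]
(-46, 82, 110) [253.6 196.2]
(-46, 108, 110) [213.9 196.1]
```

View pics/wrist1.png

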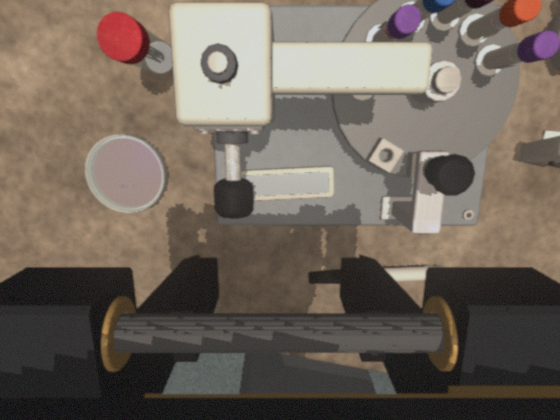

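View pics/scene1.png

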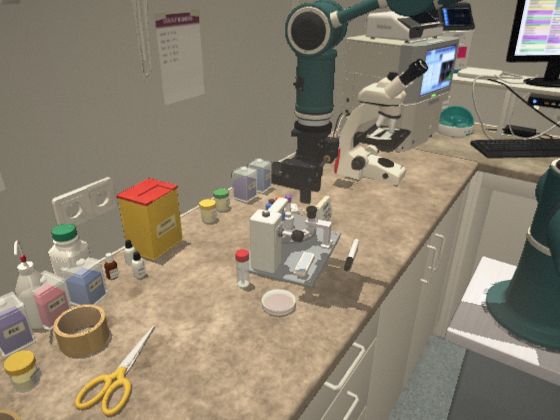

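The wrist view shows the slide knob head at (234,198), and the model predicted (234,196). So the pose is good and I'll descend.

```bash
python3 -m handwheel '[[-0.57,0,0.35,0,0.4],[-0.56,0,0.34,0,0.4],[0,0.5,0,0,0.4],[0,0.8,0,0,0.4],[0,0.8,0,0,0.4],[0,0.8,0,0,0.4],[0,0.8,0,0,0.4],[0,0.4,0,0,0.4],[0,0.16,0,0,0.4],[0,0,0,0,0.4],[0,0,0,0,0.4]]' 20
python3 - <<'E'
from h import *
from rig import *
import cv2
st(w((-46,95,91)))
for n in ["scene","wrist"]:
    c=read_camera(n); cv2.imwrite(f"pics/{n}2.png",c["img"][:,:,::-1])
E
```

```text
time_s: 4.45
tool_pos: [492.3, 178.4, 93.0]
orientation: [0.551, -0.55, 0.444, -0.444]
force: [0.3, 0.7, 0.2]
width: 52.8
t 4.45 tcp [492.3 178.4  93. ] local [-44.5  94.4  93. ] F [0.5 0.6 0.2] w 52.8 joints [ 0.3   0.12  2.07 -0.    0.96  1.66]
toolx [ 0.212 -0.977 -0.   ] tooly [ 0.001  0.    -1.   ] toolz [0.977 0.212 0.001]
toolx ang -77.78636846835569 want -77.79599896371346 102.20400103628654
to go units [-0.02  0.08 -0.06]
```

View pics/wrist2.png

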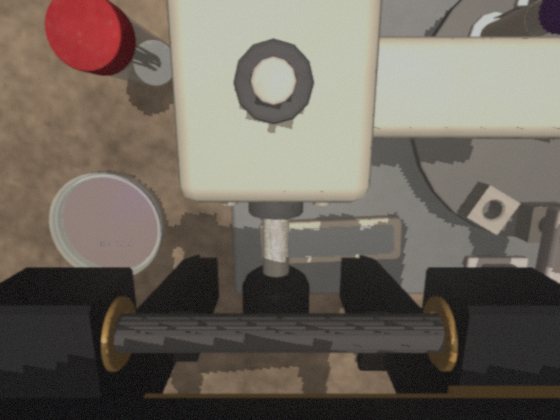

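Knob head sits centred between the fingers at (275,290). Closing.

```bash
python3 -m handwheel '[[0,0.08,-0.05,0,0.7],[0,0,0,0,1],[0,0,0,0,1],[0,0,0,0,1],[0,0,0,0,1],[0,0,0,0,1],[0,0,0,0,1]]' 30; python3 -c "
from h import *
st(w((-46,95,91)))"
```

```text
time_s: 5.25
tool_pos: [490.1, 179.1, 90.4]
orientation: [0.551, -0.55, 0.445, -0.444]
force: [-1.9, 5.3, 0.7]
width: 24.2
t 5.25 tcp [490.1 179.1  90.4] local [-46.5  95.6  90.4] F [-0.7  5.6  0.7] w 24.2 joints [0.3  0.12 2.07 0.   0.95 1.66]
toolx [ 0.211 -0.978 -0.002] tooly [-0.     0.002 -1.   ] toolz [0.978 0.211 0.   ]
toolx ang -77.8279580837505 want -77.79599896371346 102.20400103628654
to go units [ 0.02 -0.03  0.02]
```

```bash
python3 -m handwheel '[[0,0,-0.2,0,1],[0,0,-0.3,0,1],[0,0,-0.3,0,1],[0,0,-0.3,0,1],[0,0,-0.3,0,1],[0,0,-0.25,0,1],[0,0,0,0,1],[0,0,0,0,1],[0,0,0,0,1]]' 30
python3 - <<'E'
from h import *
from rig import *
import cv2
st(w((-86,95,91)))
for n in ["scene","wrist"]:
    c=read_camera(n); cv2.imwrite(f"pics/{n}3.png",c["img"][:,:,::-1])
E
```

```text
time_s: 6.15
tool_pos: [450.9, 170.7, 90.5]
orientation: [0.551, -0.549, 0.444, -0.444]
force: [1.6, 7.1, -2.3]
width: 24.2
t 6.15 tcp [450.9 170.7  90.5] local [-86.7  95.6  90.5] F [ 3.   6.6 -2.3] w 24.2 joints [0.31 0.04 2.15 0.   0.94 1.67]
toolx [ 0.211 -0.978 -0.002] tooly [ 0.002  0.003 -1.   ] toolz [0.978 0.211 0.003]
toolx ang -77.83165589297737 want -77.79599896371346 102.20400103628654
to go units [ 0.03 -0.02  0.03]
```

View pics/wrist3.png

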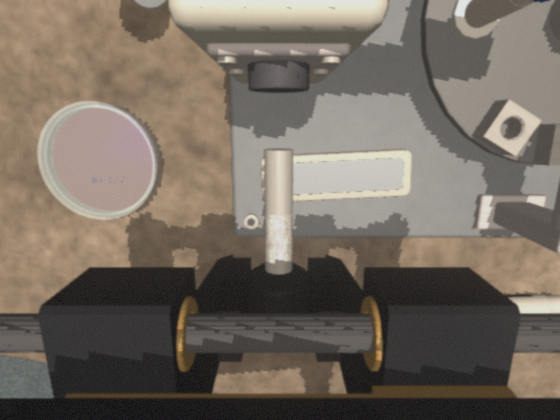

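Pulled 40.2 mm against the stop. In the picture the head is still centred in the fingers at (279,285), with no slip. Now push it home.

```bash
python3 -m handwheel '[[0,0,0.2,0,1],[0,0,0.3,0,1],[0,0,0.3,0,1],[0,0,0.3,0,1],[0,0,0.3,0,1],[0,0,0.25,0,1],[0,0,0.08,0,1],[0,0,0,0,1],[0,0,0,0,1],[0,0,0,0,1]]' 30
python3 - <<'E'
from h import *
from rig import *
import cv2
st(w((-46,95,91)))
for n in ["wrist"]:
    c=read_camera(n); cv2.imwrite(f"pics/{n}4.png",c["img"][:,:,::-1])
E
```

```text
time_s: 7.25
tool_pos: [490.1, 179.1, 90.2]
orientation: [-0.549, 0.551, -0.446, 0.443]
force: [-6.9, 3.5, 5.1]
width: 24.5
t 7.25 tcp [490.1 179.1  90.2] local [-46.6  95.6  90.2] F [-6.   4.8  5.1] w 24.5 joints [0.3  0.12 2.07 0.   0.96 1.66]
toolx [ 0.211 -0.978 -0.002] tooly [-0.005  0.001 -1.   ] toolz [ 0.977  0.211 -0.004]
toolx ang -77.82357164104937 want -77.79599896371346 102.20400103628654
to go units [ 0.02 -0.03  0.02]
```

View pics/wrist4.png

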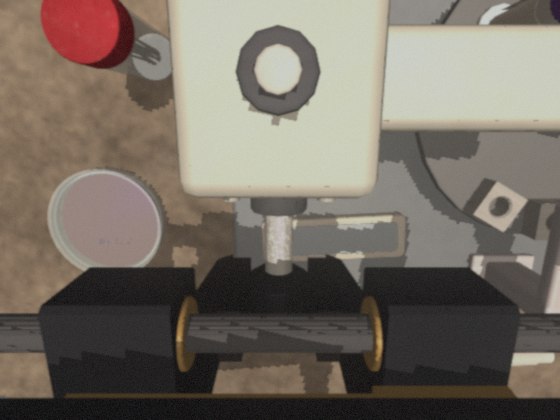

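Knob is home again with a 6 N push against it, same picture as before the pull. Releasing, rising and moving over to the plunger.

```bash
python3 -m handwheel '[[0,0,-0.04,0,0.4],[0,0,0,0,0.4],[0,0,0,0,0.4],[0,0,0,0,0.4],[0,-0.4,0,0,0.4],[0,-0.8,0,0,0.4],[0,-0.8,0,0,0.4],[0,-0.4,0,0,0.4],[0.5,0,0,0,0.4],[0.9,0,0,0,0.4],[0.9,0,0,0,0.4],[0.9,0,0,0,0.4],[0.9,0,0,0,0.4],[0.9,0,0,0,0.4],[0.6,0,0,0,0.4],[0.2,0,0,0,0.4],[0,0,0,0,0.4],[0,0,0,0,0.4]]' 30
python3 - <<'E'
from h import *
from rig import *
import cv2
st(w((-32.2,-50,75)))
for n in ["scene","top","wrist"]:
    c=read_camera(n); cv2.imwrite(f"pics/{n}5.png",c["img"][:,:,::-1])
k=c["mtx"];r=R.from_quat(c["orientation"],scalar_first=True).as_matrix()
for L in [(-32.2,-50,108),(-46.2,-50,108),(-18.2,-50,108),(-32.2,-36,108),(-46,95,110)]:
    v=(w(L)-c["origin"])@r; print(L,(v[:2]/v[2]*k[0,0]+k[:2,2]).round(1))
E
```

```text
time_s: 9.1
tool_pos: [521.8, 36.7, 150.0]
orientation: [-0.55, 0.55, -0.444, 0.444]
force: [-0.9, -0.6, 0.4]
width: 52.8
t 9.1 tcp [521.8  36.7 150. ] local [-45.7 -50.2 150. ] F [-1.  -0.4  0.4] w 52.8 joints [0.02 0.05 2.02 0.   1.07 1.38]
toolx [ 0.211 -0.977 -0.   ] tooly [-0.001  0.    -1.   ] toolz [ 0.977  0.211 -0.   ]
toolx ang -77.7931908640136 want -77.79599896371346 102.20400103628654
to go units [-0.01  3.    0.54]
(-32.2, -50, 108) [277.8 220.6]
(-46.2, -50, 108) [277.8 245.3]
(-18.2, -50, 108) [277.8 195. ]
(-32.2, -36, 108) [251.7 220.6]
(-46, 95, 110) [  9.4 245.7]
```

View pics/wrist5.png

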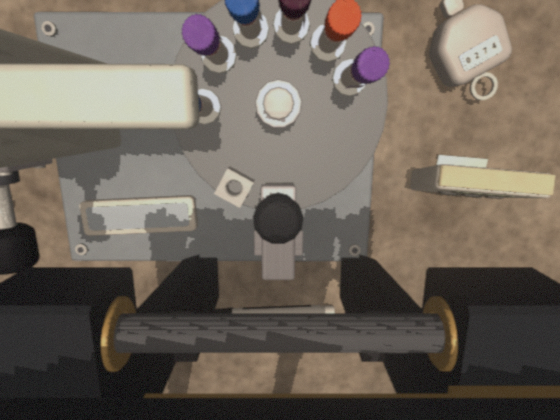

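View pics/scene5.png

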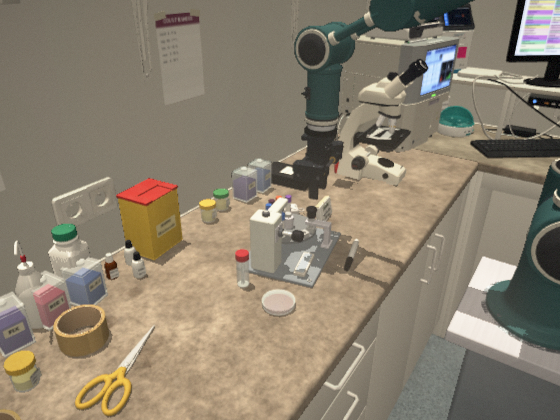

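Plunger knob at (278,219), predicted (278,221), so it's about 1 mm off. The slide knob is still home at (10,245) as predicted. I'll move over the plunger and go down.

```bash
python3 -m handwheel '[[0,0,0.3,0,0.4],[0,0,0.21,0,0.4],[0,0.3,0,0,0.4],[0,0.6,0,0,0.4],[0,0.7,0,0,0.4],[0,0.7,0,0,0.4],[0,0.5,0,0,0.4],[0,0.2,0,0,0.4],[0,0,0,0,0.4],[0,0,0,0,0.4]]' 30
python3 - <<'E'
from h import *
from rig import *
import cv2
st(w((-32,-50,74.5)))
for n in ["scene","wrist"]:
    c=read_camera(n); cv2.imwrite(f"pics/{n}6.png",c["img"][:,:,::-1])
a=cv2.imread("pics/scene6.png")[150:300,225:375]; cv2.imwrite("pics/scene6z.png",cv2.resize(a,None,fx=4,fy=4,interpolation=cv2.INTER_CUBIC))
E
```

```text
time_s: 10.25
tool_pos: [534.9, 39.1, 75.5]
orientation: [0.55, -0.55, 0.444, -0.444]
force: [-0.4, 0.9, -0.5]
width: 53.0
t 10.25 tcp [534.9  39.1  75.5] local [-32.4 -50.7  75.5] F [-0.2  0.9 -0.5] w 53.0 joints [0.03 0.16 2.05 0.   0.93 1.38]
toolx [ 0.211 -0.977  0.   ] tooly [ 0.001  0.    -1.   ] toolz [0.977 0.211 0.001]
toolx ang -77.79275173190187 want -77.79599896371346 102.20400103628654
to go units [-0.03  0.04  0.01]
```

View pics/wrist6.png

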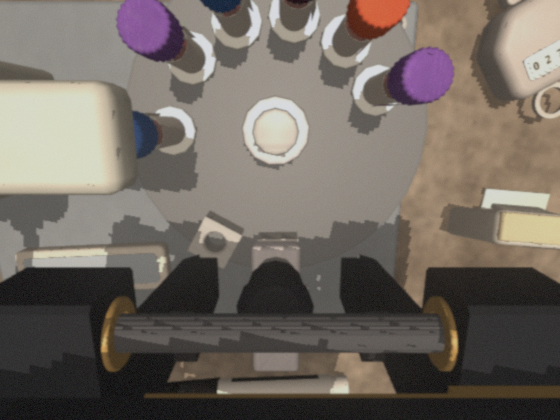

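View pics/scene6z.png

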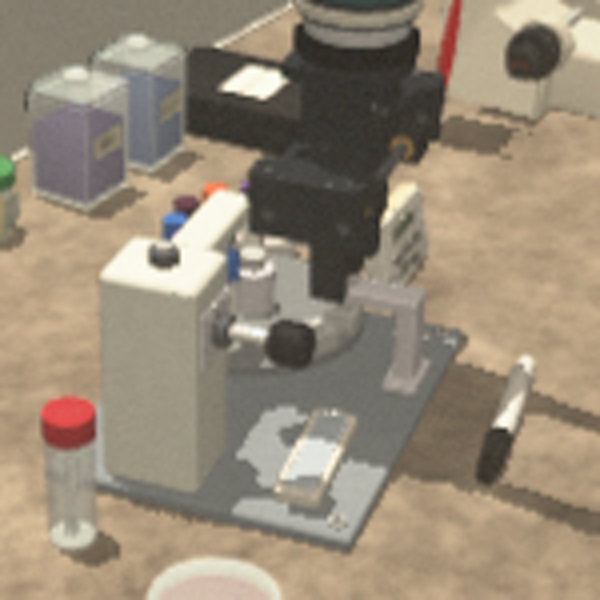

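Knob is between the fingers at (275,290), and the fingertips are just above the bracket. Closing on it.

```bash
python3 -m handwheel '[[-0.01,0.04,0,0,0.7],[0,0,0,0,1],[0,0,0,0,1],[0,0,0,0,1],[0,0,0,0,1],[0,0,0,0,1],[0,0,0,0,1]]' 45; python3 -c "
from h import *
st(w((-32,-50,74.5)))"
```

```text
time_s: 11.05
tool_pos: [534.3, 40.4, 74.5]
orientation: [0.551, -0.55, 0.445, -0.444]
force: [-0.8, 3.9, 2.9]
width: 22.5
t 11.05 tcp [534.3  40.4  74.5] local [-32.6 -49.3  74.5] F [0.  4.  2.9] w 22.5 joints [0.03 0.17 2.05 0.   0.92 1.38]
toolx [ 0.211 -0.977 -0.002] tooly [-0.     0.002 -1.   ] toolz [0.977 0.211 0.   ]
toolx ang -77.80970092909403 want -77.79599896371346 102.20400103628654
to go units [ 0.03 -0.    0.03]
```

Width is 22.5, so the fingers are on the 23 mm knob below the lip. Lifting.

```bash
python3 -m handwheel '[[0,-0.1,0,0,1],[0,-0.15,0,0,1],[0,-0.15,0,0,1],[0,-0.15,0,0,1],[0,-0.12,0,0,1],[0,-0.07,0,0,1],[0,-0.02,0,0,1],[0,0,0,0,1],[0,0,0,0,1]]' 45; python3 -c "
from h import *
st(w((-32,-50,92.5)))"
```

```text
time_s: 11.95
tool_pos: [534.2, 40.4, 91.4]
orientation: [0.551, -0.55, 0.445, -0.444]
force: [5.4, 4.7, -10.3]
width: 22.7
t 11.95 tcp [534.2  40.4  91.4] local [-32.8 -49.3  91.4] F [  6.3   3.4 -10.3] w 22.7 joints [0.03 0.14 2.04 0.   0.96 1.38]
toolx [ 0.211 -0.977 -0.002] tooly [-0.     0.002 -1.   ] toolz [0.977 0.211 0.   ]
toolx ang -77.8112412666924 want -77.79599896371346 102.20400103628654
to go units [ 0.03 -0.04  0.03]
```

```bash
python3 -m handwheel '[[0,-0.06,0,0,1],[0,-0.04,0,0,1],[0,0,0,0,1],[0,0,0,0,1],[0,0,0,0,1],[0,0,0,0,1],[0,0,0,0,1],[0,0,0,0,1],[0,0,0,0,1],[0,0,0,0,1],[0,0,0,0,1],[0,0,0,0,1]]' 45
python3 - <<'E'
from h import *
from rig import *
import cv2
st(w((-32,-50,92.5)))
for n in ["scene","wrist"]:
    c=read_camera(n); cv2.imwrite(f"pics/{n}7.png",c["img"][:,:,::-1])
a=cv2.imread("pics/scene7.png")[150:300,225:375]; cv2.imwrite("pics/scene7z.png",cv2.resize(a,None,fx=4,fy=4,interpolation=cv2.INTER_CUBIC))
k=c["mtx"];r=R.from_quat(c["orientation"],scalar_first=True).as_matrix()
for a in range(0,360,30):
    L=(30+50*np.cos(np.radians(a)),-50+50*np.sin(np.radians(a)),40)
    v=(w(L)-c["origin"])@r; print(a,(v[:2]/v[2]*k[0,0]+k[:2,2]).round(1))
E
```

```text
time_s: 13.15
tool_pos: [534.1, 40.4, 92.7]
orientation: [0.551, -0.55, 0.445, -0.444]
force: [9.1, 5.4, -17.0]
width: 22.8
t 13.15 tcp [534.1  40.4  92.7] local [-32.9 -49.3  92.7] F [ 10.1   3.4 -17. ] w 22.8 joints [0.03 0.14 2.04 0.   0.96 1.38]
toolx [ 0.211 -0.977 -0.002] tooly [-0.     0.002 -1.   ] toolz [ 0.977  0.211 -0.   ]
toolx ang -77.81332789140079 want -77.79599896371346 102.20400103628654
to go units [0.03 0.01 0.04]
0 [279.2  20.5]
30 [229.   35.4]
60 [194.4  74.5]
90 [184.6 125. ]
120 [199.9 172.1]
150 [234.4 204.8]
180 [279.  216.4]
210 [323.7 204.9]
240 [358.3 172.3]
270 [373.7 125.1]
300 [363.9  74.6]
330 [329.4  35.4]
```

View pics/wrist7.png

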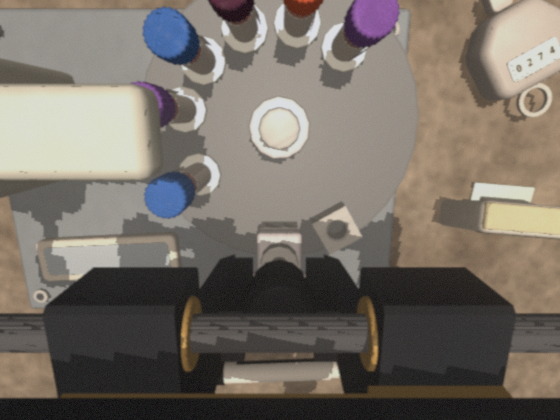

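View pics/scene7z.png

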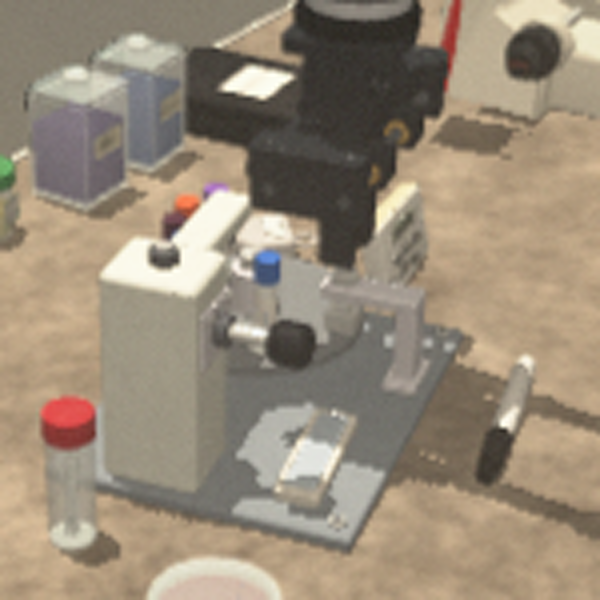

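The carousel has swung 30°. The blue tube, at (200,175), sits where I predict the 120° position, (200,172). The slide knob is still home at (291,343) in the zoomed scene. TCP has risen 18.2 mm and the plunger is at its stop. Handing in.

Run:
```python
from h import *
from rig import *
print(finish_job()); st()
```

```text
the job is handed in; nothing more can be done
None
the job is handed in; nothing more can be done
```

I worked the sampling slide out and home, then lifted the plunger and handed the job in while still holding it up. The interface gives no verdict, and the joint values can't be read directly. So the results below come from the arm's motion, the forces and the pictures.

- **Slide:** I gripped the knob from its two sides and pulled it out 40.2 mm to its stop without slipping. I then pushed it home again, pressing with about 6 N. Later pictures still showed it home.
- **Plunger:** I gripped the knob below its lip (22.5 mm opening, 45 N grip) and raised it 18.2 mm. The downward pull changed by about 20 N, more than the spring's 12 N, so it was against its stop. The sideways force also rose to about 10 N at the stop, with no slip seen.
- **Carousel:** the last wrist picture shows it turned about 30°. One tube sits within 3 px of where I predicted it for the other stop. The robot was clear of the carousel and tubes in the pictures; I had no direct measure of contact.
- **Surroundings:** the last pictures show nothing knocked over or visibly moved. I did not measure each object's position.

The run took about 13 s of the 48 s allowed. No checks failed or disagreed; the reading I tried after handing in was refused because the job was closed.

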